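Put the swapped solution bottles back on their own devices

TASK

The three solution bottles beside the rig were put back on the wrong devices: the purple-capped one belongs on the cold plate (blue housing, aluminium plate), the orange-capped one on the warming plate (black plate) and the blue-capped one on the magnetic stirrer (round white plate). Move each to the middle of its own plate, upright, using the empty green tray to park a bottle on the way and never the bare bench, and leave the tray empty. Set everything down gently, keep the bottles upright, and do not disturb the flask, the stack of dishes or the tip box.

Things in the scene. Friction and masses are not known exactly. Their poses are not given: they have to be found in the camera images.
- bottle_purple: A white plastic lab bottle with a purple screw cap and a purple tape band round its middle: 52 mm diameter up to 64 mm, sloping in to the neck, cap 44 mm diameter from 77 to 98 mm, 98 mm tall in all; about 150 g. Origin: centre of its underside, z up along the bottle.
- bottle_orange: A white plastic lab bottle with an orange screw cap and an orange tape band round its middle: 52 mm diameter up to 64 mm, sloping in to the neck, cap 44 mm diameter from 77 to 98 mm, 98 mm tall in all; about 150 g. Origin: centre of its underside, z up along the bottle.
- bottle_blue: A white plastic lab bottle with a blue screw cap and a blue tape band round its middle: 52 mm diameter up to 64 mm, sloping in to the neck, cap 44 mm diameter from 77 to 98 mm, 98 mm tall in all; about 150 g. Origin: centre of its underside, z up along the bottle.
- chiller: Cold plate: blue housing with a square bright aluminium plate, 100 x 100 mm. Fixed. Origin: on the bench, straight below the middle of the plate; z up, -x towards its front panel. The plate's top face is flat, 62 mm above the origin. Housing 116 mm wide, from 87 mm before the plate's middle to 63 mm behind it.
- warmer: Warming plate: grey housing with a square black plate, 104 x 104 mm, in a thin red frame. Fixed. Origin: on the bench, straight below the middle of the plate; z up, -x towards its front panel. The plate's top face is flat, 54 mm above the origin. Housing 116 mm wide, from 87 mm before the plate's middle to 63 mm behind it.
- stirrer: Magnetic stirrer: ivory housing with a round white plate, 104 mm diameter, in a thin black ring; black knob sticking out 14 mm at the front. Fixed. Origin: on the bench, straight below the middle of the plate; z up, -x towards its front panel. The plate's top face is flat, 46 mm above the origin. Housing 116 mm wide, from 87 mm before the plate's middle to 63 mm behind it.
- tray: Pale green spill tray, empty at the start: 150 (x) x 116 (y) x 22 mm, walls 3 mm thick, inner floor flat and 6 mm above its origin. Fixed. Origin: centre of its underside.
- flask: Bystander: a conical glass flask with a black stopper, 64 mm diameter at the foot, 112 mm tall, loose. Origin: centre of its underside.
- dishes: Bystander: a stack of three small clear lidded culture dishes, 60 mm diameter, 39 mm tall, loose, moving as one piece. Origin: centre of its underside.
- tipbox: Bystander: a pipette tip box, teal with a pale yellow lid, 75 x 95 x 52 mm, loose. Origin: centre of its underside.
Things that resemble listed ones, but are neither listed nor needed, are in the scene too. There is more than one size of the tray; the job needs the smaller.

How it is judged:
On the way:
1. One of the bottles stands parked in the green tray, let go (((horizontal distance between bottle_purple and tray below 0.06 m and z of bottle_purple in the frame of tray below 0.01 m and angle between bottle_purple's own z axis and vertical below 0.08 rad and linear speed of bottle_purple below 0.02 m/s and contact force between the fingers and bottle_purple below 0.1 N) or (horizontal distance between bottle_orange and tray below 0.06 m and z of bottle_orange in the frame of tray below 0.01 m and angle between bottle_orange's own z axis and vertical below 0.08 rad and linear speed of bottle_orange below 0.02 m/s and contact force between the fingers and bottle_orange below 0.1 N) or (horizontal distance between bottle_blue and tray below 0.06 m and z of bottle_blue in the frame of tray below 0.01 m and angle between bottle_blue's own z axis and vertical below 0.08 rad and linear speed of bottle_blue below 0.02 m/s and contact force between the fingers and bottle_blue below 0.1 N))), for 0.2 s.
At the end, for the whole second after the job is handed in: Purple-capped bottle on the cold plate, orange-capped on the warming plate, blue-capped on the stirrer, so that the tray is empty: each within 15 mm of the middle of its plate, standing upright on its top face (height within 4 mm, tilt under 0.08 rad), released and at rest (horizontal distance between bottle_purple and chiller below 0.015 m and z of bottle_purple in the frame of chiller between 0.058 and 0.066 m and angle between each of bottle_purple, bottle_orange, bottle_blue's own z axis and vertical below 0.08 rad and linear speed of each of bottle_purple, bottle_orange, bottle_blue below 0.02 m/s and angular speed of each of bottle_purple, bottle_orange, bottle_blue below 0.2 rad/s and horizontal distance between bottle_orange and warmer below 0.015 m and z of bottle_orange in the frame of warmer between 0.05 and 0.058 m and horizontal distance between bottle_blue and stirrer below 0.015 m and z of bottle_blue in the frame of stirrer between 0.042 and 0.05 m); the robot touches nothing.
It fails at once if A bottle is put down on the bare bench (its underside lower than 3 mm above it) (height (world z) of any of bottle_purple, bottle_orange, bottle_blue below 0.003 m).
It fails at once if A bottle is tipped more than 0.5 rad from upright (angle between any of bottle_purple, bottle_orange, bottle_blue's own z axis and vertical above 0.5 rad).
It fails at once if A device or the tray is struck or pressed with more than 60 N (contact force between any of stirrer, warmer, chiller, tray and anything else above 60 N).
It fails at once if The flask, the dishes or the tip box is moved more than 25 mm or tipped more than 0.4 rad (distance of any of flask, dishes, tipbox from where it was at the start of the episode above 0.025 m or angle between any of flask, dishes, tipbox's own z axis and vertical above 0.4 rad).
It also fails if it takes over 112 s, if anything falls off the work surface, if the arm or the gripper's body presses on something with over 40 N, if the wrist force passes 120 N, or if a joint passes its speed limit or range.

ROBOT

A 7-joint arm with a two-finger parallel gripper is mounted at the origin on the work surface. World frame = base frame: x ahead of the robot, y to its left, z up, the work surface at z = 0. Lengths are in m, angles in rad, forces in N, time in s.
With the tool pointing down it reaches from about 0.425 to 0.925 m from the base axis. Payload 6.8 kg.
Tool frame: the origin (TCP) lies on the centre line of the jaws, within the pads' length; the fingertips stand ahead of it and the grasp point (between the pads) lies 11 mm behind it (r.tcp_to_tips is the z of the fingertips in the tool frame, in m); z points along the fingers, y is the line along which they close (so a half turn about z gives the same grasp; the last joint's range is limited). The gripper opens to 85 mm and grips with 20 to 120 N. Pads are 22 mm wide; open, the fingers measure 114 mm over their backs; the gripper's body (76 mm by 85 mm) begins 54 mm behind the grasp point. The pads swing forward as they close: fully open they stand 13 mm farther back than shut.
Start: joints at [-1.249, 0.477, 0.022, 1.555, -0.011, 1.109, -0.083], TCP at [0.281, 0.614, 0.239] pointing down, gripper open.
Joint ranges: [-2.96, 2.96], [-0.34, 2.1], [-1.41, 1.46], [0.24, 2.44], [-1.37, 4.51], [0.17, 1.92], [-2.96, 2.96]. Speed limits (rad/s): [2.39, 2.39, 3.14, 3.14, 3.14, 3.14, 3.14].

INTERFACE

Orientations are given as a rotation vector (axis times angle).
In Python, from bench import r, optics gives the robot as it stands.
- The arm moves only by the shell command python3 -m creep 'ROWS' [FORCE]. ROWS is a JSON object whose one key "rows" holds a list of rows, each a list of 7 numbers: the shift along the tool's x, y, z in units of 25 mm (1.0 is 25 mm), then the turn, a rotation vector about the tool's x, y, z in units of 8 degrees (1.0 is 8 degrees), then the finger opening in mm, from 0 to 85.4. A call has 1 to 10 rows; each row is the pose to reach, as a shift and turn from the pose commanded when the call began, along the tool's axes at that moment; what a row does not reach only later rows make up. A row lasts 1/8 s, in which the tool goes at most 62.5 mm and 10.7 degrees, less where a joint would pass 70% of its speed; a pose out of reach is approached as far as the arm can. A call with a gripper value outside its range is refused whole. The fingers move at their own pace and stop on an object; FORCE is the grip in N (left out, the last holds). Time passes only in rows, so rows that repeat a pose let the fingers close. It gives the time, the measured TCP pose, the force, the opening and the grip force at its end, in the units of the state.
- r.get_obs(): the state, without advancing time (a new reading comes with each control period).
- optics.grab_frame(name): name is "side" or "top"; returns a dict with "color" (480x640x3 uint8, blue, green, red), "K" (3x3 intrinsics, pixels), "R" (3x3) and "t" (3): a world point X has camera coordinates R X + t. Camera axes: x right, y down, z forward; pixel columns grow to the right and rows downward; lengths in m; the calibration is good to about 2 mm. A picture is of the moment at which its call begins. There is no depth.
- r.hand_in(): hands the job in; it is judged then, once.
The state is a dict: "clock": time; "joints": joint angles; "qvel": joint speeds; "tau": joint torques, N m; "tcp_pos": TCP position; "orientation": TCP orientation; "contact_force": force on the tool from outside, world axes, zero at the start; "moment": the same for the moment, N m; "grip_width": finger opening in m; "gripper_force": force on a finger pad.
Only numpy, scipy, OpenCV 4.12 (cv2) and the standard library are available. Lean on these libraries where they do the work, as an engineer would, in place of code of your own. Each camera call takes 0.05 s, during which the arm holds its last target. There are 200 camera calls.

## Working session

There is one attempt and no reset: what is moved stays moved. The work goes in short steps, Python scripts to look and compute and a shell command to move; the robot and the scene stay as the last step left them, time stands still between calls to the robot, and variables do not carry over. Pictures are saved under pics/ and viewed, at most 14 in all, crops included, and the job is handed in when it is done.

```bash
mkdir -p pics; python3 - <<'E'
from bench import r, optics
import cv2,numpy as np
for n in("top","side"):
    f=optics.grab_frame(n); cv2.imwrite(f"pics/{n}0.png",f["color"]); np.savez(f"pics/{n}0.npz",**f)
    print(n,f["K"].tolist(),np.round(f["R"],3).tolist(),f["t"], -f["R"].T@f["t"])
o=r.get_obs();print({k:np.round(v,3).tolist() for k,v in o.items()},r.tcp_to_tips)
E
```

```text
top [[442.9837876057798, 0.0, 313.66818603135584], [0.0, 442.9837876057798, 242.35584758332524], [0.0, 0.0, 1.0]] [[0.024, -1.0, 0.013], [-0.984, -0.026, -0.177], [0.177, -0.009, -0.984]] [-0.11315799  0.51202686  0.87684386] [ 0.35142891 -0.09224284  0.95489286]
side [[620.2135121467892, 0.0, 318.08366588772947], [0.0, 620.2135121467892, 239.5142955142787], [0.0, 0.0, 1.0]] [[0.909, -0.416, 0.005], [-0.262, -0.581, -0.77], [0.323, 0.699, -0.638]] [-0.50761862  0.13833766  1.25323499] [ 0.09253799 -1.00706696  0.90811055]
{'clock': 0.1, 'joints': [-1.249, 0.478, 0.022, 1.556, -0.012, 1.109, -0.083], 'qvel': [-0.001, -0.003, 0.001, -0.003, 0.0, -0.0, -0.0], 'tau': [0.004, -59.776, 1.614, -28.195, 0.013, 0.005, 0.0], 'tcp_pos': [0.281, 0.613, 0.238], 'orientation': [-0.67, -3.069, 0.002], 'contact_force': [-0.945, -0.393, -1.435], 'moment': [-0.003, -0.051, -0.002], 'gripper_force': 0.0, 'grip_width': 0.085} 0.008
```

View pics/top0.png

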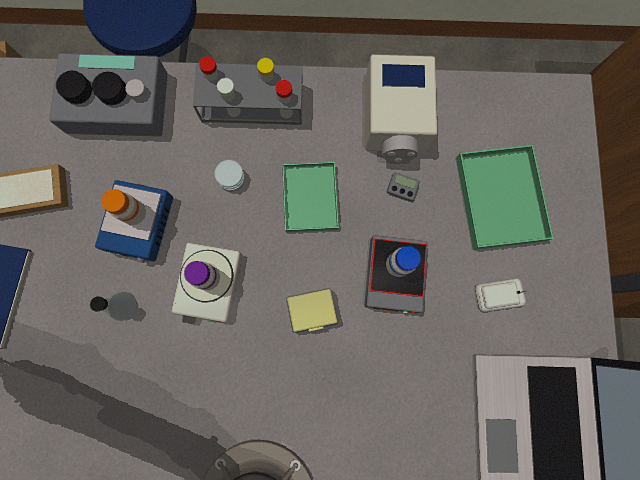

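View pics/side0.png

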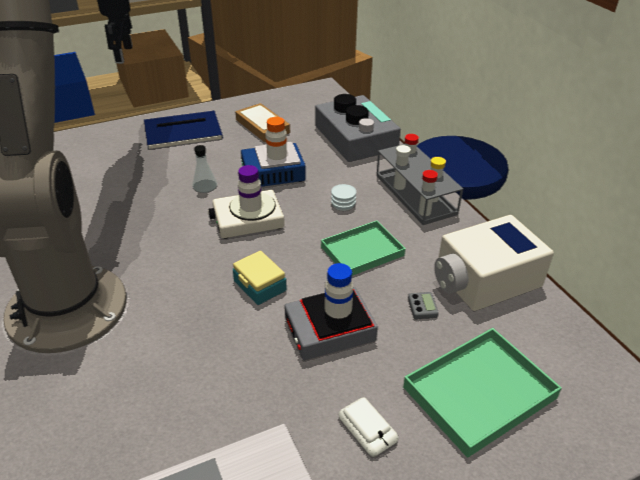

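```bash
cat > h.py <<'E'
import cv2,numpy as np
def ray(f,px,z):
    px=np.atleast_2d(np.asarray(px,float)); d=np.c_[px,np.ones(len(px))]@np.linalg.inv(f["K"]).T@f["R"]
    c=-f["R"].T@f["t"]; return (c+d*((z-c[2])/d[:,2])[:,None])[:,:2]
def proj(f,X):
    p=f["K"]@(f["R"]@np.asarray(X,float)+f["t"]); return p[:2]/p[2]
def hsv(f): return cv2.cvtColor(f["color"],cv2.COLOR_BGR2HSV)
def blob(m,box):
    x0,y0,x1,y1=box; k=np.zeros_like(m); k[y0:y1,x0:x1]=m[y0:y1,x0:x1]
    n,l,s,c=cv2.connectedComponentsWithStats(k); i=1+np.argmax(s[1:,4]); return (l==i).astype(np.uint8),c[i],s[i]
def tri(fs,ps):
    P=[f["K"]@np.c_[f["R"],f["t"]] for f in fs]
    X=cv2.triangulatePoints(P[0],P[1],np.asarray(ps[0],float).reshape(2,1),np.asarray(ps[1],float).reshape(2,1)); return (X[:3]/X[3]).ravel()
capr={"purple":((125,120,40),(155,255,255)),"orange":((5,150,90),(18,255,255)),"blue":((105,180,120),(122,255,255))}
E
python3 - <<'E'
from h import *
T,S=[dict(np.load(f"pics/{n}0.npz")) for n in("top","side")]
ht,hs=hsv(T),hsv(S)
bt={"purple":(180,255,225,295),"orange":(97,183,142,215),"blue":(387,240,425,275)}
bs={"purple":(230,160,270,182),"orange":(260,112,295,132),"blue":(322,262,360,288)}
for k,(a,b) in capr.items():
    p=[blob(cv2.inRange(h,a,b),B[k]) for h,B in((ht,bt),(hs,bs))]
    print(k,p[0][1],p[0][2],p[1][1],p[1][2],"tri",tri([T,S],[q[1] for q in p]).round(4))
def rect(f,m,z,name):
    c=max(cv2.findContours(m,cv2.RETR_EXTERNAL,cv2.CHAIN_APPROX_NONE)[0],key=len)[:,0]
    w=ray(f,c,z).astype(np.float32); r=cv2.minAreaRect(w*1000); print(name,np.round(r[0],1),np.round(r[1],1),round(r[2],1),"px",cv2.boundingRect(c))
red=lambda h:cv2.inRange(h,(0,120,70),(6,255,255))|cv2.inRange(h,(172,120,70),(180,255,255))
def boxed(m,b):
    k=np.zeros_like(m);k[b[1]:b[3],b[0]:b[2]]=m[b[1]:b[3],b[0]:b[2]];return k
def rect2(f,m,z,name):
    p=np.argwhere(m)[:,::-1]; w=ray(f,p,z).astype(np.float32); r=cv2.minAreaRect(w*1000); print(name,np.round(r[0],1),np.round(r[1],1),round(r[2],1),len(p),p.min(0),p.max(0))
rect2(T,boxed(red(ht),(360,230,435,303)),.054,"warm top"); rect2(S,boxed(red(hs),(295,280,380,350)),.054,"warm side")
g=cv2.inRange(ht,(55,60,60),(90,255,255)); m=blob(g,(270,150,350,240))[0]; rect(T,m,.022,"tray top")
g=cv2.inRange(hs,(55,60,60),(90,255,255)); m=blob(g,(310,215,415,280))[0]; rect(S,m,.022,"tray side")
for f,h,b,n in((T,ht,(175,245,240,305),"top"),(S,hs,(222,185,283,225),"side")):
    d=boxed(cv2.inRange(h,(0,0,0),(180,255,70)),b); q=np.argwhere(d)[:,::-1]
    w=ray(f,q,.046)*1000; print("ring",n,len(q),(w.max(0)+w.min(0))/2,np.ptp(w,axis=0),cv2.minEnclosingCircle(w.astype(np.float32)))
for n,c in(("top",T["color"][165:325,85:250]),("side",S["color"][105:245,190:355])):
    cv2.imwrite(f"pics/c_{n}.png",cv2.resize(c,None,fx=3.6,fy=3.6,interpolation=cv2.INTER_CUBIC))
E
python3 -c "
import cv2,numpy as np
a=cv2.imread('pics/c_top.png')
cv2.imwrite('pics/c1.png',a[:,:600])"
```

```text
purple [196.5787234  272.64468085] [185 261  25  24 470] [248.17808219 173.18493151] [239 165  20  17 292] tri [0.4373 0.1151 0.1366]
orange [113.11981567 200.22580645] [101 189  25  24 434] [275.66935484 124.00806452] [267 116  21  16 248] tri [0.568  0.2773 0.1484]
blue [408.29425837 257.50478469] [397 246  24  24 418] [339.32786885 271.07540984] [328 263  24  17 305] tri [ 0.4734 -0.2742  0.1515]
warm top [ 466.6 -273.9] [109.6 109.3] 85.0 319 [369 238] [426 296]
warm side [ 445.9 -282.5] [118.1 149.5] 85.1 288 [297 289] [373 349]
tray top [621.6 -90. ] [153.1 115.8] 4.3 px (283, 162, 56, 70)
tray side [620.8 -98.8] [161.4 134.4] 4.3 px (321, 221, 85, 55)
ring top 238 [440.49654858 112.0719059 ] [105.27833105 120.75992048] ((440.577880859375, 111.6578369140625), 61.015445709228516)
ring side 178 [457.91161593 122.73344302] [139.01453484 124.47891002] ((462.60601806640625, 124.97051239013672), 77.80137634277344)
```

View pics/c_top.png

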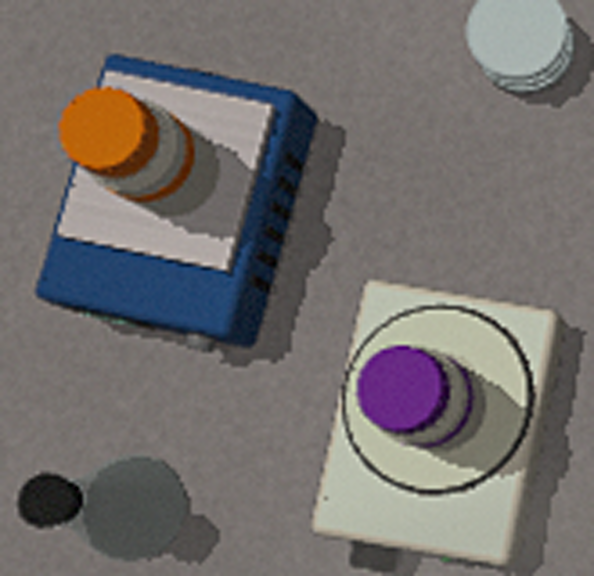

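```bash
python3 - <<'E'
from h import *
T,S=[dict(np.load(f"pics/{n}0.npz")) for n in("top","side")]
ht=hsv(T)
for k,p,z in(("purple",(196.58,272.64),.144),("orange",(113.12,200.23),.160),("blue",(408.29,257.5),.152)): print(k,ray(T,p,z-.001)[0].round(4))
c=np.array([(105,70),(272,105),(230,270),(58,237)])/3.6+[85,165]-.4
g=cv2.cvtColor(T["color"],cv2.COLOR_BGR2GRAY)
w=ray(T,c,.062)*1000; print("chiller",w.mean(0),(w[0]+w[2])/2,(w[1]+w[3])/2,np.linalg.norm(np.roll(w,-1,0)-w,axis=1)); d=w[1]-w[2]+w[0]-w[3]; print("yaw",np.degrees(np.arctan2(d[1],d[0])))
m=np.zeros_like(g);b=(179,249,235,303); m[b[1]:b[3],b[0]:b[2]]=(g<105)[b[1]:b[3],b[0]:b[2]]
q=np.argwhere(m)[:,::-1]; ww=ray(T,q,.046)*1000
e0=np.array([440,112.]);
for i in range(4):
    rr=np.linalg.norm(ww-e0,axis=1); s=ww[(rr>48)&(rr<57)]
    A=np.c_[2*s,np.ones(len(s))]; x=np.linalg.lstsq(A,(s**2).sum(1),rcond=None)[0]; e0=x[:2]; print("ring",e0,np.sqrt(x[2]+e0@e0),len(s))
# side-view check of predicted plate centres
for n,X in(("ch",[*w.mean(0)/1e3,.062]),("st",[*e0/1e3,.046]),("wa",[.4666,-.2739,.054]),("tray",[.6216,-.09,.022])): print(n,proj(S,X).round(1),proj(T,X).round(1))
# bystanders
for n,p,z in(("flask foot",(122,305),.0),("stopper",(99,304),.112),("dishes",(229,174),.039),("tipbox",(313,310),.052)): print(n,ray(T,p,z)[0].round(3))
E
```

```text
purple [0.4353 0.1138]
orange [0.5637 0.2727]
blue [ 0.4722 -0.2739]
chiller [566.10537776 278.41606605] [566.56163028 278.19508594] [565.64912523 278.63704615] [ 99.69832753  98.59356172 100.25164187 100.53630844]
yaw -9.190047209080326
ring [439.5526345 112.8238136] 51.811358934525785 167
ring [439.3959049  113.79722863] 51.900901176215044 182
ring [439.60407477 115.41682051] 52.13788686048046 201
ring [440.21421565 117.59875877] 52.74943329231906 232
ch [275.8 154. ] [130.8 211.7]
st [251.3 204.9] [206.6 275.4]
wa [334.3 309.9] [397.8 267. ]
tray [360.9 244.4] [310. 196.]
flask foot [0.377 0.303]
stopper [0.375 0.3  ]
dishes [0.661 0.086]
tipbox [ 0.375 -0.102]
```

View pics/c_side.png

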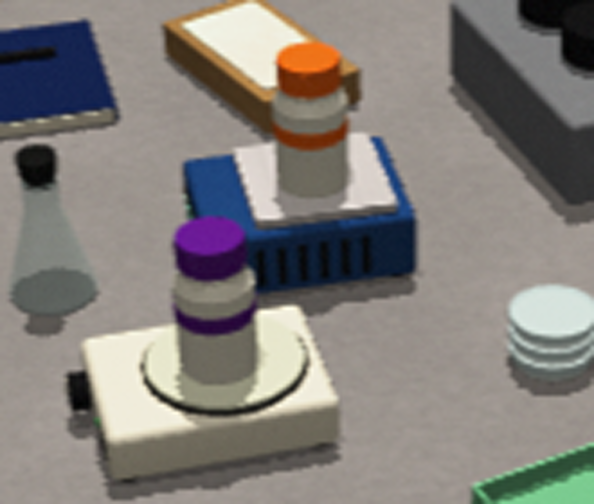

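The top view and the triangulated points agree within about 4 mm. Orange is on the chiller at (0.565, 0.274), purple on the stirrer at (0.436, 0.114) and blue on the warmer at (0.472, -0.274). The small tray's centre is (0.621, -0.092). Plate sizes also check out: 100 mm for the chiller, 52 mm radius for the stirrer ring and 109 mm for the warmer frame. I'll park orange first.

```bash
cat > go.py <<'E'
import sys,numpy as np
from bench import r
from scipy.spatial.transform import Rotation as Ro
o=r.get_obs(); p=np.array(o["tcp_pos"]); M=Ro.from_rotvec(o["orientation"]).as_matrix()
print("t",round(float(o["clock"]),2),"tcp",p.round(4),"tilt",round(float(np.degrees(np.arccos(-M[2,2]))),2),"grip",o["grip_width"],o["gripper_force"],"F",np.round(o["contact_force"],1))
for a in sys.argv[1:]:
    g=np.array(eval(a),float); print(a,(M.T@(g-p)/.025).round(2))
E
python3 go.py .565,.274,.239 .565,.274,.138
```

```text
t 0.1 tcp [0.2811 0.6132 0.2385] tilt 0.09 grip 0.08519388543901162 0.0 F [-0.9 -0.4 -1.4]
.565,.274,.239 [-1.598e+01 -7.600e+00 -1.000e-02]
.565,.274,.138 [-15.98  -7.59   4.03]
```

```bash
python3 -m creep '{"rows":[[-1.6,-0.76,0,0,0,0,85],[-3.6,-1.7,0,0,0,0,85],[-5.6,-2.66,0,0,0,0,85],[-7.6,-3.6,0,0,0,0,85],[-9.6,-4.56,0,0,0,0,85],[-11.6,-5.5,0,0,0,0,85],[-13.4,-6.4,0,0,0,0,85],[-15,-7.1,0,0,0,0,85],[-15.98,-7.6,0,0,0,0,85],[-15.98,-7.6,0,0,0,0,85]]}' 40; python3 go.py .565,.274,.138
```

```text
clock: 1.35
tcp_pos: [0.5666, 0.2714, 0.2389]
orientation: [0.677, 3.067, -0.002]
contact_force: [-0.8, 0.1, 0.0]
grip_width: 0.0851
gripper_force: 0.0
t 1.35 tcp [0.5666 0.2714 0.2389] tilt 0.09 grip 0.08513591138991616 0.0 F [-0.8  0.1  0. ]
.565,.274,.138 [0.1  0.07 4.03]
```

```bash
python3 -m creep '{"rows":[[0.02,0,0.6,0,0,0,85],[0.04,0,1.3,0,0,0,85],[0.05,0,2,0,0,0,85],[0.05,0,2.7,0,0,0,85],[0.05,0,3.3,0,0,0,85],[0.05,0,3.8,0,0,0,85],[0.05,0,4,0,0,0,85],[0.05,0,4,0,0,0,85]]}'; python3 go.py .565,.274,.138; python3 - <<'E'
from bench import optics
import cv2,numpy as np
f=optics.grab_frame("side");c=f["color"][40:240,180:400];cv2.imwrite("pics/s1.png",cv2.resize(c,None,fx=2.7,fy=2.7))
E
```

```text
clock: 2.35
tcp_pos: [0.5642, 0.2749, 0.1391]
orientation: [-0.67, -3.069, 0.0]
contact_force: [0.7, 0.4, 0.7]
grip_width: 0.085
gripper_force: 0.0
t 2.35 tcp [0.5642 0.2749 0.1391] tilt 0.01 grip 0.08500526418154485 0.0 F [0.7 0.4 0.7]
.565,.274,.138 [-0.04 -0.02  0.05]
```

View pics/s1.png

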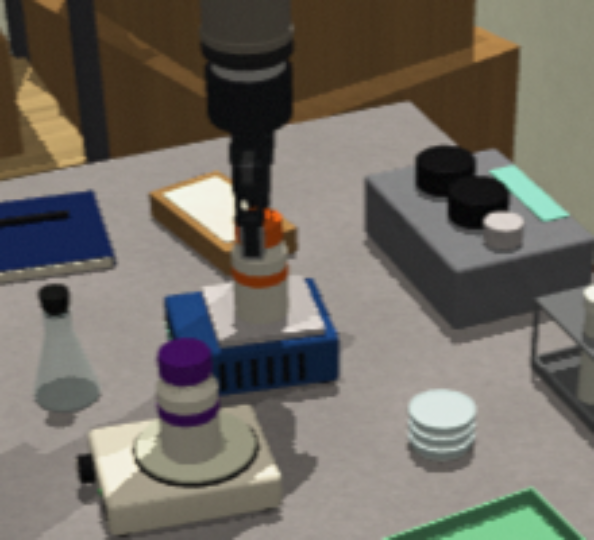

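The near finger (crop column 252) stands slightly left of the cap's centre (crop column about 264), which is about 5 mm along tool -x. I'll shift by that and close.

```bash
python3 -m creep '{"rows":[[-0.1,0,0,0,0,0,85],[-0.2,0,0,0,0,0,85],[-0.2,0,0,0,0,0,60],[-0.2,0,0,0,0,0,48],[-0.2,0,0,0,0,0,40],[-0.2,0,0,0,0,0,35],[-0.2,0,0,0,0,0,35],[-0.2,0,0,0,0,0,35]]}' 40; python3 go.py
```

```text
clock: 3.4
tcp_pos: [0.5687, 0.2728, 0.1396]
orientation: [0.67, 3.069, 0.0]
contact_force: [-0.7, -2.0, 5.1]
grip_width: 0.0427
gripper_force: 41.2
t 3.4 tcp [0.5687 0.2728 0.1396] tilt 0.01 grip 0.0426875374561743 41.18880190711934 F [-0.7 -2.   5.1]
```

```bash
python3 -m creep '{"rows":[[0,0,-0.2,0,0,0,35],[0,0,-0.6,0,0,0,35],[0,0,-1.2,0,0,0,35],[0,0,-1.9,0,0,0,35],[0,0,-2.5,0,0,0,35],[0,0,-2.9,0,0,0,35],[0,0,-3,0,0,0,35]]}'; python3 go.py .617,-.092,.2145 .617,-.092,.0856
```

```text
clock: 4.28
tcp_pos: [0.569, 0.273, 0.2153]
orientation: [0.67, 3.068, 0.001]
contact_force: [-0.2, 0.1, -3.0]
grip_width: 0.0429
gripper_force: 41.0
t 4.28 tcp [0.569  0.273  0.2153] tilt 0.08 grip 0.04293806494598769 40.959420441649854 F [-0.2  0.1 -3. ]
.617,-.092,.2145 [ -7.83 -12.47   0.02]
.617,-.092,.0856 [ -7.83 -12.48   5.18]
```

```bash
python3 -m creep '{"rows":[[-0.4,-0.65,0,0,0,0,35],[-1.2,-1.9,0,0,0,0,35],[-2.2,-3.5,0,0,0,0,35],[-3.3,-5.2,0,0,0,0,35],[-4.4,-7,0,0,0,0,35],[-5.5,-8.75,0,0,0,0,35],[-6.5,-10.35,0,0,0,0,35],[-7.3,-11.6,0,0,0,0,35],[-7.7,-12.25,0,0,0,0,35],[-7.83,-12.48,0,0,0,0,35]]}'; python3 -m creep '{"rows":[[0,0,0,0,0,0,35],[0,0,0.6,0,0,0,35],[0,0,1.4,0,0,0,35],[0,0,2.3,0,0,0,35],[0,0,3.2,0,0,0,35],[0,0,4,0,0,0,35],[0,0,4.6,0,0,0,35],[0,0,4.8,0,0,0,35],[0,0,4.9,0,0,0,35],[0,0,4.9,0,0,0,35]]}';  python3 go.py .617,-.092,.0836
```

```text
clock: 5.52
tcp_pos: [0.6161, -0.0936, 0.2138]
orientation: [-0.673, -3.068, 0.0]
contact_force: [1.1, 0.0, -3.2]
grip_width: 0.0428
gripper_force: 41.1
clock: 6.78
tcp_pos: [0.617, -0.0924, 0.0923]
orientation: [0.67, 3.068, 0.0]
contact_force: [0.4, 0.4, -2.0]
grip_width: 0.0431
gripper_force: 41.1
t 6.78 tcp [ 0.617  -0.0924  0.0923] tilt 0.05 grip 0.04307121283962959 41.06801275440375 F [ 0.4  0.4 -2. ]
.617,-.092,.0836 [0.01 0.02 0.35]
```

```bash
python3 -m creep '{"rows":[[0,0,0.1,0,0,0,35],[0,0,0.17,0,0,0,35],[0,0,0.23,0,0,0,35],[0,0,0.28,0,0,0,35],[0,0,0.32,0,0,0,35],[0,0,0.35,0,0,0,35],[0,0,0.35,0,0,0,35]]}'; python3 go.py
```

```text
clock: 7.65
tcp_pos: [0.6168, -0.0924, 0.0835]
orientation: [0.67, 3.069, 0.0]
contact_force: [-1.4, -0.1, 4.9]
grip_width: 0.043
gripper_force: 41.7
t 7.65 tcp [ 0.6168 -0.0924  0.0835] tilt 0.02 grip 0.04297528068183735 41.656571934290696 F [-1.4 -0.1  4.9]
```

```bash
python3 -m creep '{"rows":[[0,0,0,0,0,0,46],[0,0,0,0,0,0,52],[0,0,0,0,0,0,65],[0,0,0,0,0,0,85],[0,0,0,0,0,0,85],[0,0,0,0,0,0,85],[0,0,-0.5,0,0,0,85],[0,0,-1.2,0,0,0,85],[0,0,-2.2,0,0,0,85],[0,0,-3.2,0,0,0,85]]}'; python3 -m creep '{"rows":[[0,0,-1.2,0,0,0,85],[0,0,-2.4,0,0,0,85],[0,0,-2.8,0,0,0,85],[0,0,-2.8,0,0,0,85]]}'; python3 go.py .437,.114,.2335 .437,.114,.123; python3 - <<'E'
from bench import optics
from h import *
f=optics.grab_frame("top"); m=blob(cv2.inRange(hsv(f),*capr["orange"]),(250,140,370,260)); print(m[1],m[2],ray(f,m[1],.103))
f=optics.grab_frame("side");cv2.imwrite("pics/s2.png",f["color"])
E
```

```text
clock: 8.9
tcp_pos: [0.6169, -0.0925, 0.1653]
orientation: [0.67, 3.068, 0.0]
contact_force: [0.6, -0.3, 1.0]
grip_width: 0.0853
gripper_force: 0.0
clock: 9.4
tcp_pos: [0.6168, -0.0924, 0.2339]
orientation: [0.67, 3.068, 0.001]
contact_force: [-0.2, -0.4, -0.5]
grip_width: 0.0849
gripper_force: 0.0
t 9.4 tcp [ 0.6168 -0.0924  0.2339] tilt 0.09 grip 0.08485014117879226 0.0 F [-0.2 -0.4 -0.5]
.437,.114,.2335 [9.98 4.51 0.  ]
.437,.114,.123 [9.99 4.5  4.42]Traceback (most recent call last):
  File "<stdin>", line 3, in <module>
  File "h.py", line 10, in blob
    n,l,s,c=cv2.connectedComponentsWithStats(k); i=1+np.argmax(s[1:,4]); return (l==i).astype(np.uint8),c[i],s[i]
                                                     ~~~~~~~~~^^^^^^^^^
    return _wrapfunc(a, 'argmax', axis=axis, out=out, **kwds)
    return bound(*args, **kwds)
ValueError: attempt to get argmax of an empty sequence
```

```bash
python3 -m creep '{"rows":[[1,0.45,0,0,0,0,85],[2.4,1.1,0,0,0,0,85],[4,1.8,0,0,0,0,85],[5.6,2.5,0,0,0,0,85],[7.2,3.25,0,0,0,0,85],[8.6,3.9,0,0,0,0,85],[9.5,4.35,0,0,0,0,85],[9.92,4.53,0,0,0,0,85],[9.92,4.53,0,0,0,0,85]]}'; python3 go.py .439,.114,.1236; python3 - <<'E'
from bench import optics
from h import *
f=optics.grab_frame("top"); m=blob(cv2.inRange(hsv(f),*capr["orange"]),(250,140,370,260)); print(m[1],m[2],ray(f,m[1],.103))
f=optics.grab_frame("side");cv2.imwrite("pics/s2.png",f["color"])
E
```

```text
clock: 10.58
tcp_pos: [0.438, 0.1139, 0.2325]
orientation: [-0.668, -3.069, 0.001]
contact_force: [0.7, -0.2, 0.0]
grip_width: 0.085
gripper_force: 0.0
t 10.57 tcp [0.438  0.1139 0.2325] tilt 0.06 grip 0.08497011197139183 0.0 F [ 0.7 -0.2  0. ]
.439,.114,.1236 [-0.04  0.02  4.36]
[310.94933333 189.528     ] [300 179  22  23 375] [[ 0.6115052  -0.09176102]]
```

View pics/s2.png

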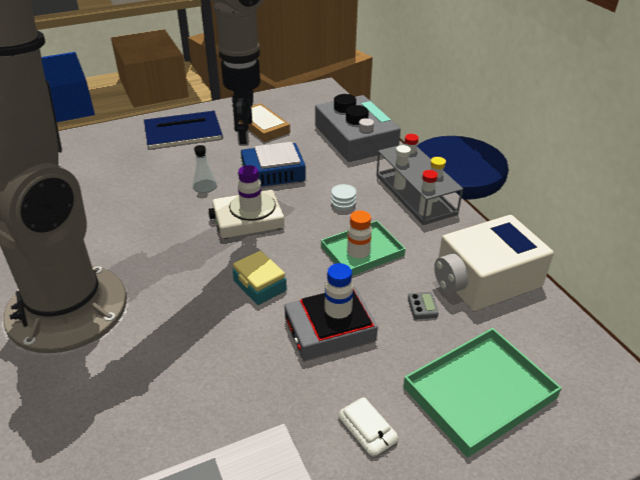

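Orange stands upright in the tray: cap at side pixel (360, 220), and the top view casts it to (0.612, -0.092). In x the top view reads about 5 mm less than the TCP, so I place by relative camera offsets. Next is purple.

```bash
python3 -m creep '{"rows":[[-0.04,0.02,0.6,0,0,0,85],[-0.08,0.04,1.4,0,0,0,85],[-0.08,0.04,2.2,0,0,0,85],[-0.08,0.04,3,0,0,0,85],[-0.08,0.04,3.7,0,0,0,85],[-0.08,0.04,4.2,0,0,0,85],[-0.08,0.04,4.36,0,0,0,85],[-0.08,0.04,4.36,0,0,0,85]]}'; python3 go.py; python3 - <<'E'
from bench import optics
from h import *
f=optics.grab_frame("side");c=f["color"][120:250,180:340];cv2.imwrite("pics/s3.png",cv2.resize(c,None,fx=3.6,fy=3.6))
E
```

```text
clock: 11.68
tcp_pos: [0.4407, 0.1139, 0.1239]
orientation: [-0.67, -3.069, 0.0]
contact_force: [0.2, 0.0, -0.7]
grip_width: 0.0849
gripper_force: 0.0
t 11.68 tcp [0.4407 0.1139 0.1239] tilt 0.01 grip 0.08488752955920671 0.0 F [ 0.2  0.  -0.7]
```

View pics/s3.png

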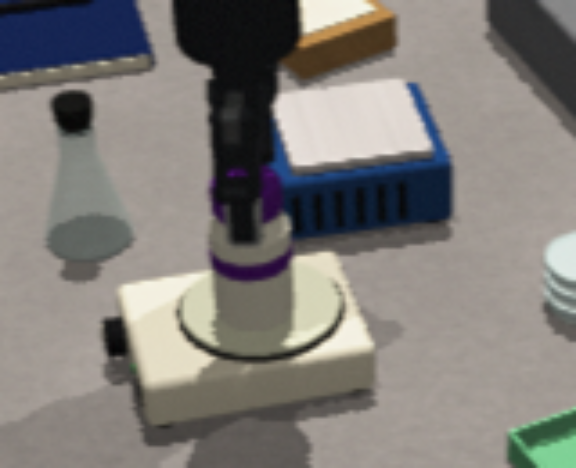

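The finger is centred on the cap to within about 2 mm (crop columns 242 and 252, the rest is perspective). Closing and lifting.

```bash
python3 -m creep '{"rows":[[0,0,0,0,0,0,60],[0,0,0,0,0,0,48],[0,0,0,0,0,0,40],[0,0,0,0,0,0,35],[0,0,0,0,0,0,35],[0,0,0,0,0,0,35]]}' 40;  python3 -m creep '{"rows":[[0,0,-0.2,0,0,0,35],[0,0,-0.6,0,0,0,35],[0,0,-1.2,0,0,0,35],[0,0,-1.9,0,0,0,35],[0,0,-2.6,0,0,0,35],[0,0,-3.3,0,0,0,35],[0,0,-3.8,0,0,0,35],[0,0,-4,0,0,0,35],[0,0,-4,0,0,0,35]]}'; python3 go.py; python3 - <<'E'
from bench import optics
from h import *
T=optics.grab_frame("top"); h=hsv(T); m=cv2.inRange(h,(0,0,130),(180,45,255)); k,c,s=blob(m,(90,170,175,250)); print(s,c)
p=np.argwhere(k)[:,::-1]; w=ray(T,p,.062).astype(np.float32)*1000; print(cv2.minAreaRect(w),w.mean(0))
cv2.imwrite("pics/t4.png",cv2.resize(T["color"][160:330,80:260],None,fx=3.2,fy=3.2))
S=optics.grab_frame("side"); m=cv2.inRange(hsv(S),(0,0,150),(180,40,255)); k,c,s=blob(m,(240,135,310,172)); print(s,c)
p=np.argwhere(k)[:,::-1]; w=ray(S,p,.062).astype(np.float32)*1000; print(cv2.minAreaRect(w),w.mean(0))
E
```

```text
clock: 12.48
tcp_pos: [0.441, 0.1142, 0.1246]
orientation: [0.67, 3.069, 0.001]
contact_force: [0.3, -0.5, 5.5]
grip_width: 0.0433
gripper_force: 40.2
clock: 13.6
tcp_pos: [0.4406, 0.114, 0.2242]
orientation: [0.67, 3.069, 0.0]
contact_force: [0.2, 0.5, -2.0]
grip_width: 0.0428
gripper_force: 41.0
t 13.6 tcp [0.4406 0.114  0.2242] tilt 0.02 grip 0.04280941648655276 40.953941559619125 F [ 0.2  0.5 -2. ]
[ 96 215  23  29 312] [106.97435897 229.98076923]
((525.2540283203125, 324.3939208984375), (56.50659942626953, 36.044944763183594), 21.72594451904297) [526.5013 323.1938]
[ 256  135   54   37 1278] [284.19483568 150.51173709]
((582.7857666015625, 279.88348388671875), (175.171142578125, 140.86354064941406), 66.05790710449219) [592.42633 285.85242]
```

View pics/t4.png

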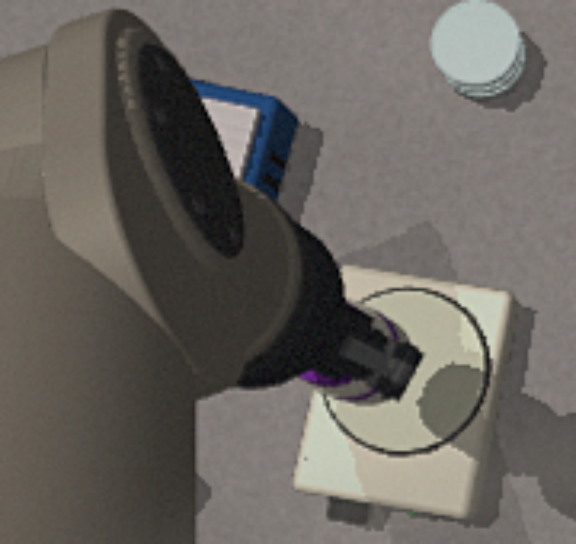

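```bash
python3 - <<'E'
from h import *
T,S=[dict(np.load(f"pics/{n}0.npz")) for n in("top","side")]
print("ch",tri([T,S],[(130.8,211.7),(277.9,154.5)]),ray(S,(277.9,154.5),.062))
print("st",tri([T,S],[(206.5,275.4),(252.1,204.8)]),ray(S,(252.1,204.8),.046))
E
python3 go.py .568,.278,.2242 .568,.278,.1396
```

```text
ch [0.57021404 0.27920356 0.05855186] [[0.56995883 0.27382147]]
st [0.44147697 0.11747255 0.04600539] [[0.44216169 0.11732192]]
t 13.7 tcp [0.4402 0.1139 0.2236] tilt 0.06 grip 0.0429148631443034 40.95429201905063 F [-0.8 -0.4 -2.5]
.568,.278,.2242 [-1.91  8.1  -0.03]
.568,.278,.1396 [-1.91  8.1   3.35]
```

```bash
python3 -m creep '{"rows":[[-0.1,0.4,0,0,0,0,35],[-0.3,1.2,0,0,0,0,35],[-0.6,2.4,0,0,0,0,35],[-0.95,3.8,0,0,0,0,35],[-1.3,5.2,0,0,0,0,35],[-1.6,6.5,0,0,0,0,35],[-1.85,7.4,0,0,0,0,35],[-1.97,7.9,0,0,0,0,35],[-2.01,8.09,0,0,0,0,35],[-2.01,8.09,0,0,0,0,35]]}';  python3 -m creep '{"rows":[[0,0,0.3,0,0,0,35],[0,0,0.8,0,0,0,35],[0,0,1.4,0,0,0,35],[0,0,2,0,0,0,35],[0,0,2.5,0,0,0,35],[0,0,2.8,0,0,0,35],[0,0,3,0,0,0,35],[0,0,3,0,0,0,35]]}'; python3 go.py .570,.277,.1402
```

```text
clock: 14.95
tcp_pos: [0.5704, 0.2767, 0.2238]
orientation: [-0.67, -3.069, 0.001]
contact_force: [0.0, -0.8, -1.9]
grip_width: 0.0428
gripper_force: 41.0
clock: 15.95
tcp_pos: [0.5705, 0.277, 0.1489]
orientation: [-0.67, -3.069, 0.0]
contact_force: [-0.5, 0.0, -2.3]
grip_width: 0.0431
gripper_force: 41.0
t 15.95 tcp [0.5705 0.277  0.1489] tilt 0.01 grip 0.043137724962148204 40.98859853007525 F [-0.5  0.  -2.3]
.570,.277,.1402 [ 0.02 -0.01  0.35]
```

```bash
python3 -m creep '{"rows":[[0,0,0.1,0,0,0,35],[0,0,0.17,0,0,0,35],[0,0,0.23,0,0,0,35],[0,0,0.28,0,0,0,35],[0,0,0.32,0,0,0,35],[0,0,0.35,0,0,0,35],[0,0,0.35,0,0,0,35]]}'; python3 - <<'E'
from bench import optics
from h import *
f=optics.grab_frame("side");c=f["color"][70:220,190:350];cv2.imwrite("pics/s5.png",cv2.resize(c,None,fx=3.6,fy=3.6))
E
```

```text
clock: 16.82
tcp_pos: [0.5707, 0.277, 0.1407]
orientation: [0.67, 3.069, 0.0]
contact_force: [-0.8, -2.0, 2.8]
grip_width: 0.0431
gripper_force: 41.4
```

View pics/s5.png

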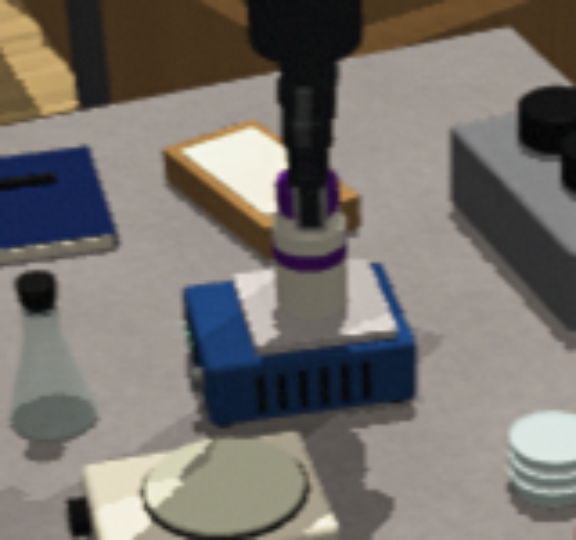

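Purple's base is centred on the aluminium plate (base about (311, 306), plate centre about (317, 306) in the crop). Releasing, then going to blue.

```bash
python3 -m creep '{"rows":[[0,0,0,0,0,0,46],[0,0,0,0,0,0,52],[0,0,0,0,0,0,65],[0,0,0,0,0,0,85],[0,0,0,0,0,0,85],[0,0,0,0,0,0,85],[0,0,-0.5,0,0,0,85],[0,0,-1.4,0,0,0,85],[0,0,-2.6,0,0,0,85],[0,0,-3.8,0,0,0,85]]}'; python3 -m creep '{"rows":[[0,0,-0.2,0,0,0,85],[-0.3,-1.2,-0.2,0,0,0,85],[-0.8,-3,-0.2,0,0,0,85],[-1.3,-5,-0.2,0,0,0,85],[-1.8,-7,-0.2,0,0,0,85],[-2.4,-9,-0.2,0,0,0,85],[-2.9,-11,-0.2,0,0,0,85],[-3.4,-13,-0.2,0,0,0,85],[-4,-15,-0.2,0,0,0,85],[-4.4,-16.5,-0.2,0,0,0,85]]}'; python3 go.py .476,-.274,.24
```

```text
clock: 18.12
tcp_pos: [0.5707, 0.277, 0.2372]
orientation: [0.67, 3.069, 0.001]
contact_force: [0.8, 0.4, -0.2]
grip_width: 0.0853
gripper_force: 0.0
clock: 19.38
tcp_pos: [0.4976, -0.1462, 0.2401]
orientation: [-0.673, -3.068, 0.0]
contact_force: [1.0, 1.1, -0.4]
grip_width: 0.0848
gripper_force: 0.0
t 19.38 tcp [ 0.4976 -0.1462  0.2401] tilt 0.03 grip 0.08484671016978204 0.0 F [ 1.   1.1 -0.4]
.476,-.274,.24 [-1.35 -5.    0.01]
```

```bash
python3 -m creep '{"rows":[[-0.4,-1.6,0,0,0,0,85],[-0.8,-3.1,0,0,0,0,85],[-1.15,-4.4,0,0,0,0,85],[-1.33,-5.1,0,0,0,0,85],[-1.33,-5.1,0.6,0,0,0,85],[-1.33,-5.1,1.4,0,0,0,85],[-1.33,-5.1,2.3,0,0,0,85],[-1.33,-5.1,2.6,0,0,0,85],[-1.33,-5.1,2.6,0,0,0,85]]}'; python3 go.py .476,-.274,.132; python3 - <<'E'
from bench import optics
from h import *
f=optics.grab_frame("side");c=f["color"][200:370,270:430];cv2.imwrite("pics/s6.png",cv2.resize(c,None,fx=3.5,fy=3.5))
T=optics.grab_frame("top"); m=blob(cv2.inRange(hsv(T),*capr["purple"]),(90,170,160,240)); print(m[1],m[2],"purple",ray(T,m[1],.159))
E
```

```text
clock: 20.5
tcp_pos: [0.4756, -0.2726, 0.1746]
orientation: [-0.668, -3.068, -0.001]
contact_force: [-0.2, 0.2, -0.3]
grip_width: 0.0848
gripper_force: 0.0
t 20.5 tcp [ 0.4756 -0.2726  0.1746] tilt 0.09 grip 0.08484746790662286 0.0 F [-0.2  0.2 -0.3]
.476,-.274,.132 [-0.04 -0.04  1.7 ]
[111.85271318 200.31007752] [ 99 188  27  25 516] purple [[0.56347779 0.27503013]]
```

View pics/s6.png

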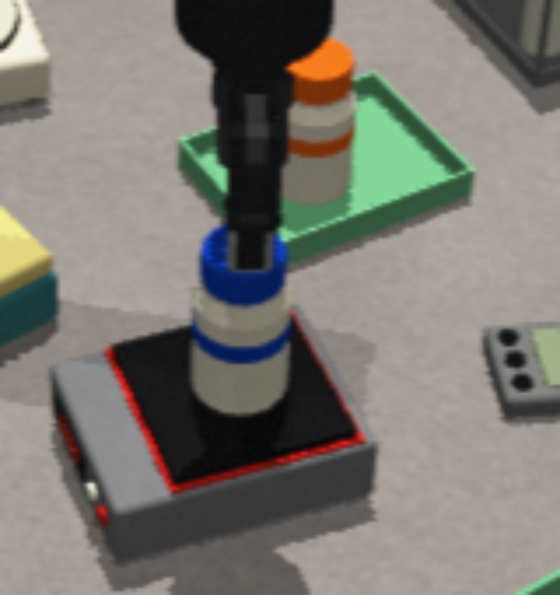

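The finger (crop column 252) is about 4 mm to the right of blue's cap centre (column 244). I'll shift tool x by +0.14, descend and grip.

```bash
python3 -m creep '{"rows":[[0.07,-0.03,0.3,0,0,0,85],[0.13,-0.05,0.8,0,0,0,85],[0.13,-0.05,1.3,0,0,0,85],[0.13,-0.05,1.6,0,0,0,85],[0.13,-0.05,1.7,0,0,0,85],[0.13,-0.05,1.7,0,0,0,60],[0.13,-0.05,1.7,0,0,0,46],[0.13,-0.05,1.7,0,0,0,35],[0.13,-0.05,1.7,0,0,0,35],[0.13,-0.05,1.7,0,0,0,35]]}' 40; python3 -m creep '{"rows":[[0,0,0,0,0,0,35],[0,0,0,0,0,0,35],[0,0,-0.2,0,0,0,35],[0,0,-0.6,0,0,0,35],[0,0,-1.2,0,0,0,35],[0,0,-1.9,0,0,0,35],[0,0,-2.6,0,0,0,35],[0,0,-3,0,0,0,35],[0,0,-3.2,0,0,0,35],[0,0,-3.2,0,0,0,35]]}'; python3 go.py .4425,.117,.212 .4425,.117,.124
```

```text
clock: 21.85
tcp_pos: [0.4727, -0.2736, 0.1333]
orientation: [0.67, 3.068, -0.0]
contact_force: [-0.6, 0.6, 5.6]
grip_width: 0.0428
gripper_force: 40.8
clock: 23.1
tcp_pos: [0.4723, -0.2734, 0.2129]
orientation: [0.67, 3.069, 0.0]
contact_force: [-1.0, 0.3, -1.6]
grip_width: 0.0429
gripper_force: 40.7
t 23.1 tcp [ 0.4723 -0.2734  0.2129] tilt 0.01 grip 0.042926425008305194 40.72904332801954 F [-1.   0.3 -1.6]
.4425,.117,.212 [ 7.59 13.7   0.04]
.4425,.117,.124 [ 7.59 13.7   3.56]
```

```bash
python3 -m creep '{"rows":[[0.35,0.6,0,0,0,0,35],[1.1,2,0,0,0,0,35],[2.1,3.75,0,0,0,0,35],[3.2,5.7,0,0,0,0,35],[4.3,7.7,0,0,0,0,35],[5.3,9.5,0,0,0,0,35],[6.3,11.3,0,0,0,0,35],[7.1,12.7,0,0,0,0,35],[7.5,13.45,0,0,0,0,35],[7.62,13.68,0,0,0,0,35]]}';  python3 -m creep '{"rows":[[0,0,0,0,0,0,35],[0,0,0.3,0,0,0,35],[0,0,0.8,0,0,0,35],[0,0,1.5,0,0,0,35],[0,0,2.2,0,0,0,35],[0,0,2.8,0,0,0,35],[0,0,3.1,0,0,0,35],[0,0,3.15,0,0,0,35],[0,0,3.15,0,0,0,35]]}'; python3 go.py .4415,.117,.1250; python3 - <<'E'
from bench import optics
from h import *
f=optics.grab_frame("side");c=f["color"][110:250,180:340];cv2.imwrite("pics/s7.png",cv2.resize(c,None,fx=3.6,fy=3.6))
E
```

```text
clock: 24.35
tcp_pos: [0.4404, 0.1187, 0.2123]
orientation: [-0.664, -3.069, 0.001]
contact_force: [0.3, -0.1, 0.2]
grip_width: 0.0431
gripper_force: 40.8
clock: 25.48
tcp_pos: [0.4419, 0.1169, 0.1343]
orientation: [0.67, 3.069, 0.001]
contact_force: [1.0, 0.8, -1.1]
grip_width: 0.0427
gripper_force: 40.8
t 25.48 tcp [0.4419 0.1169 0.1343] tilt 0.04 grip 0.042728938324572 40.83487938108021 F [ 1.   0.8 -1.1]
.4415,.117,.1250 [ 0.02 -0.01  0.37]
```

View pics/s7.png

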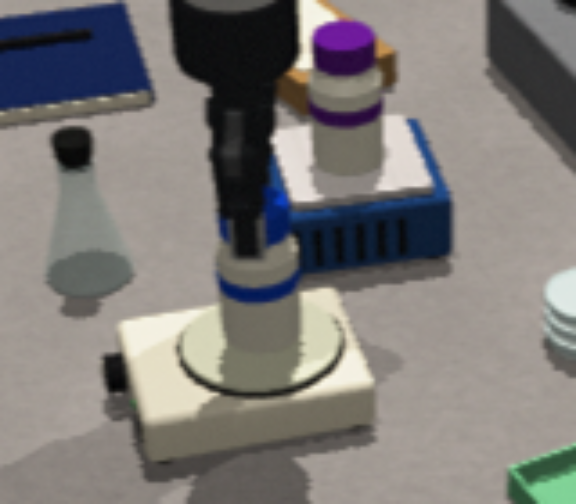

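Purple stands upright on the cold plate (about (347, 165) in the crop). Blue (column 259) is above the stirrer's centre (column 261). Lowering and releasing.

```bash
python3 -m creep '{"rows":[[0,0,0.1,0,0,0,35],[0,0,0.18,0,0,0,35],[0,0,0.25,0,0,0,35],[0,0,0.3,0,0,0,35],[0,0,0.34,0,0,0,35],[0,0,0.37,0,0,0,35],[0,0,0.37,0,0,0,35]]}'
```

```text
clock: 26.4
tcp_pos: [0.4418, 0.1169, 0.1253]
orientation: [0.67, 3.069, 0.0]
contact_force: [-2.5, -0.4, 5.7]
grip_width: 0.0426
gripper_force: 41.6
```

```bash
python3 -m creep '{"rows":[[0,0,0,0,0,0,46],[0,0,0,0,0,0,52],[0,0,0,0,0,0,65],[0,0,0,0,0,0,85],[0,0,0,0,0,0,85],[0,0,0,0,0,0,85],[0,0,-0.5,0,0,0,85],[0,0,-1.4,0,0,0,85],[0,0,-2.6,0,0,0,85],[0,0,-3.6,0,0,0,85]]}'; python3 -m creep '{"rows":[[0,0,-0.2,0,0,0,85],[-1,-0.48,-0.2,0,0,0,85],[-2.4,-1.15,-0.2,0,0,0,85],[-4,-1.9,-0.2,0,0,0,85],[-5.7,-2.7,-0.2,0,0,0,85],[-7.3,-3.5,-0.2,0,0,0,85],[-8.7,-4.15,-0.2,0,0,0,85],[-9.6,-4.55,-0.2,0,0,0,85],[-9.85,-4.68,-0.2,0,0,0,85],[-9.85,-4.68,-0.2,0,0,0,85]]}'; python3 go.py .617,-.092,.0838; python3 - <<'E'
from bench import optics
from h import *
T=optics.grab_frame("top")
for k,b,z in(("blue",(180,240,235,300),.143),("purple",(90,170,160,240),.159)): m=blob(cv2.inRange(hsv(T),*capr[k]),b); print(k,m[1],m[2],ray(T,m[1],z))
E
```

```text
clock: 27.65
tcp_pos: [0.4418, 0.1169, 0.2168]
orientation: [0.67, 3.068, 0.001]
contact_force: [0.6, -0.1, 1.1]
grip_width: 0.0847
gripper_force: 0.0
clock: 28.9
tcp_pos: [0.6161, -0.0917, 0.2192]
orientation: [-0.67, -3.068, -0.0]
contact_force: [-0.2, -0.8, 0.2]
grip_width: 0.085
gripper_force: 0.0
t 28.9 tcp [ 0.6161 -0.0917  0.2192] tilt 0.08 grip 0.08504316582282569 0.0 F [-0.2 -0.8  0.2]
.617,-.092,.0838 [-0.04  0.01  5.42]Traceback (most recent call last):
  File "<stdin>", line 4, in <module>
  File "h.py", line 10, in blob
    n,l,s,c=cv2.connectedComponentsWithStats(k); i=1+np.argmax(s[1:,4]); return (l==i).astype(np.uint8),c[i],s[i]
                                                     ~~~~~~~~~^^^^^^^^^
    return _wrapfunc(a, 'argmax', axis=axis, out=out, **kwds)
    return bound(*args, **kwds)
ValueError: attempt to get argmax of an empty sequence
```

```bash
python3 -m creep '{"rows":[[-0.02,0,0.6,0,0,0,85],[-0.02,0,1.5,0,0,0,85],[-0.02,0,2.5,0,0,0,85],[-0.02,0,3.5,0,0,0,85],[-0.02,0,4.4,0,0,0,85],[-0.02,0,5,0,0,0,85],[-0.02,0,5.3,0,0,0,85],[-0.02,0,5.4,0,0,0,85],[-0.02,0,5.4,0,0,0,60],[-0.02,0,5.4,0,0,0,46]]}'; python3 -m creep '{"rows":[[0,0,0,0,0,0,35],[0,0,0,0,0,0,35],[0,0,0,0,0,0,35],[0,0,0,0,0,0,35],[0,0,0,0,0,0,35]]}' 40; python3 go.py; python3 -m creep '{"rows":[[0,0,-0.2,0,0,0,35],[0,0,-0.6,0,0,0,35],[0,0,-1.2,0,0,0,35],[0,0,-2,0,0,0,35],[0,0,-2.8,0,0,0,35],[0,0,-3.6,0,0,0,35],[0,0,-4.4,0,0,0,35],[0,0,-4.9,0,0,0,35],[0,0,-5,0,0,0,35],[0,0,-5,0,0,0,35]]}';  python3 go.py .47,-.2735,.209
```

```text
clock: 30.2
tcp_pos: [0.6176, -0.0924, 0.0855]
orientation: [0.67, 3.068, 0.0]
contact_force: [-0.8, -0.4, 0.3]
grip_width: 0.0509
gripper_force: 0.0
clock: 30.82
tcp_pos: [0.6177, -0.0925, 0.0856]
orientation: [0.67, 3.068, 0.0]
contact_force: [-2.2, -0.3, 5.7]
grip_width: 0.0427
gripper_force: 40.5
t 30.82 tcp [ 0.6177 -0.0925  0.0856] tilt 0.08 grip 0.042703752794431865 40.540645169185154 F [-2.2 -0.3  5.7]
clock: 32.08
tcp_pos: [0.6169, -0.0922, 0.2096]
orientation: [-0.67, -3.069, 0.0]
contact_force: [0.1, 0.4, -1.7]
grip_width: 0.0428
gripper_force: 40.9
t 32.08 tcp [ 0.6169 -0.0922  0.2096] tilt 0.03 grip 0.04280233773738255 40.91506560131165 F [ 0.1  0.4 -1.7]
.47,-.2735,.209 [ 2.32 -9.04  0.02]
```

```bash
python3 -m creep '{"rows":[[0.1,-0.4,0,0,0,0,35],[0.3,-1.2,0,0,0,0,35],[0.65,-2.5,0,0,0,0,35],[1,-3.9,0,0,0,0,35],[1.4,-5.4,0,0,0,0,35],[1.75,-6.8,0,0,0,0,35],[2.05,-8,0,0,0,0,35],[2.25,-8.75,0,0,0,0,35],[2.33,-9.03,0,0,0,0,35],[2.33,-9.03,0,0,0,0,35]]}';  python3 -m creep '{"rows":[[0,0,0.3,0,0,0,35],[0,0,0.8,0,0,0,35],[0,0,1.4,0,0,0,35],[0,0,2,0,0,0,35],[0,0,2.4,0,0,0,35],[0,0,2.6,0,0,0,35],[0,0,2.65,0,0,0,35],[0,0,2.65,0,0,0,35]]}'; python3 go.py .4695,-.2735,.1336; python3 - <<'E'
from bench import optics
from h import *
f=optics.grab_frame("side");c=f["color"][200:370,270:430];cv2.imwrite("pics/s8.png",cv2.resize(c,None,fx=3.5,fy=3.5))
E
```

```text
clock: 33.33
tcp_pos: [0.4702, -0.273, 0.2097]
orientation: [0.67, 3.069, 0.001]
contact_force: [-0.4, 0.6, -2.2]
grip_width: 0.0425
gripper_force: 40.9
clock: 34.33
tcp_pos: [0.4704, -0.2734, 0.1438]
orientation: [0.67, 3.069, -0.0]
contact_force: [-0.3, -0.7, -2.1]
grip_width: 0.0427
gripper_force: 40.9
t 34.33 tcp [ 0.4704 -0.2734  0.1438] tilt 0.04 grip 0.042727488097613175 40.93507917967145 F [-0.3 -0.7 -2.1]
.4695,-.2735,.1336 [ 0.03 -0.02  0.41]
```

View pics/s8.png

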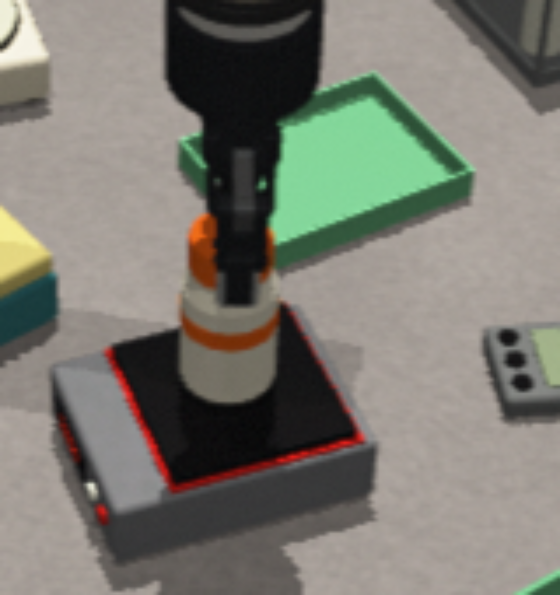

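Orange's base will land about 4–5 mm short of the black plate's centre (crop (235, 395)), towards tool -y. Nudging that way, then lowering.

```bash
python3 -m creep '{"rows":[[-0.07,-0.15,0.1,0,0,0,35],[-0.07,-0.15,0.2,0,0,0,35],[-0.07,-0.15,0.27,0,0,0,35],[-0.07,-0.15,0.32,0,0,0,35],[-0.07,-0.15,0.36,0,0,0,35],[-0.07,-0.15,0.39,0,0,0,35],[-0.07,-0.15,0.41,0,0,0,35],[-0.07,-0.15,0.41,0,0,0,35]]}'
```

```text
clock: 35.38
tcp_pos: [0.4704, -0.2775, 0.1337]
orientation: [0.67, 3.069, 0.0]
contact_force: [-0.6, 0.8, 2.4]
grip_width: 0.0428
gripper_force: 41.4
```

Contact, so I release, back off upwards, then clear the view.

```bash
python3 -m creep '{"rows":[[0,0,0,0,0,0,46],[0,0,0,0,0,0,52],[0,0,0,0,0,0,65],[0,0,0,0,0,0,85],[0,0,0,0,0,0,85],[0,0,0,0,0,0,85],[0,0,-0.5,0,0,0,85],[0,0,-1.4,0,0,0,85],[0,0,-2.6,0,0,0,85],[0,0,-3.8,0,0,0,85]]}'; python3 -m creep '{"rows":[[0,0,-0.4,0,0,0,85],[-1.6,0.8,-0.4,0,0,0,85],[-3,1.5,-0.4,0,0,0,85],[-4.5,2.3,-0.4,0,0,0,85],[-6,3,-0.4,0,0,0,85],[-7,3.5,-0.4,0,0,0,85],[-7,3.5,-0.4,0,0,0,85],[-7,3.5,-0.4,0,0,0,85]]}'; python3 - <<'E'
from bench import optics
from h import *
T=optics.grab_frame("top"); cv2.imwrite("pics/t9.png",T["color"]); S=optics.grab_frame("side"); cv2.imwrite("pics/s9.png",S["color"])
for k,b,z in(("blue",(180,240,235,300),.143),("purple",(90,170,160,240),.159),("orange",(380,230,440,290),.151)):
    try: m=blob(cv2.inRange(hsv(T),*capr[k]),b); print(k,m[1],m[2],ray(T,m[1],z))
    except Exception as e: print(k,"hidden")
E
```

```text
clock: 36.62
tcp_pos: [0.4702, -0.2775, 0.2301]
orientation: [0.67, 3.069, -0.0]
contact_force: [0.2, 0.7, -0.0]
grip_width: 0.085
gripper_force: 0.0
clock: 37.62
tcp_pos: [0.6646, -0.2711, 0.2376]
orientation: [-0.671, -3.067, 0.0]
contact_force: [-0.1, -0.1, -0.4]
grip_width: 0.0851
gripper_force: 0.0
blue [195.80095923 269.39568345] [185 258  23  24 417] [[0.4412278  0.11568993]]
purple [111.90909091 200.35589942] [ 99 188  27  25 517] [[0.56339346 0.27491766]]
orange hidden
```

View pics/s9.png

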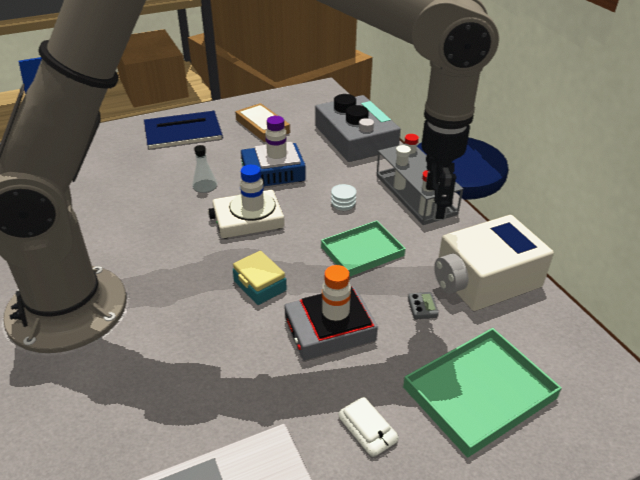

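View pics/t9.png

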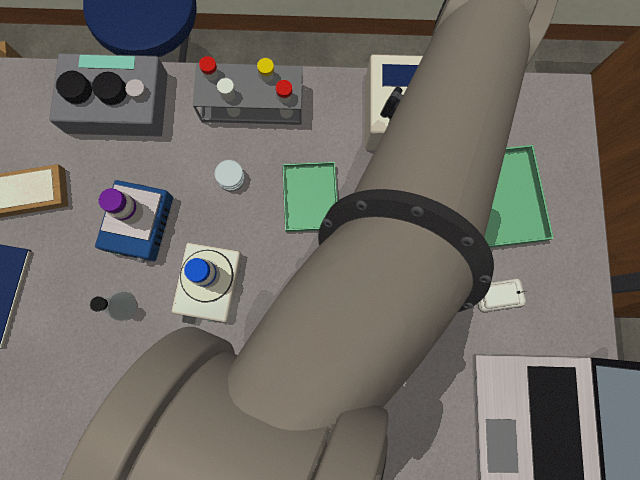

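The side view shows all three bottles upright on their own plates, with orange's cap at (337, 277) over the black plate. The tray at (362, 248) is empty, and the flask, dishes and tip box have not moved. The top view puts purple within 5 mm and blue within 2 mm of their plate centres. There the arm hides orange, but its TCP at release was about 5 mm from the warmer's centre.

```bash
python3 -c "
from bench import r
print(r.hand_in())"
```

```text
the job is handed in; nothing more can be done
None
```

I handed the job in at about 38 s with purple on the cold plate, orange on the warming plate and blue on the stirrer, all upright and each an estimated 5 mm or less off centre; the tray is empty, the flask, dishes and tip box look undisturbed, and no verdict was returned.

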